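# Lay out the repair kit on the two bench mats

## Robot

A 6-joint arm with a two-finger parallel gripper is mounted at the origin on a cart in front of the work surface, level with it; the furniture and walls round the work are solid. World frame = base frame: x ahead of the robot, y to its left, z up, the work surface at z = 0. Lengths are in m, angles in rad, forces in N, time in s.
With the tool pointing down it reaches from about 0.225 to 0.875 m from the base axis. Payload 3.4 kg.
Tool frame: the origin (TCP) lies at the very end of the fingers, on their centre line; the grasp point (between the pads) lies behind it (manip.grasp_offset is the z of the grasp point in the tool frame, in m); z points along the fingers, y is the line along which they close (so a half turn about z gives the same grasp; the last joint's range is limited). The gripper opens to 85 mm and grips with 20 to 120 N. Pads are 22 mm wide; open, the fingers measure 114 mm over their backs; the gripper's body (76 mm by 85 mm) begins 54 mm behind the grasp point. The pads swing forward as they close: fully open they stand 13 mm farther back than shut.
Start: joints at [1.038, 0.276, 1.505, -0, 1.361, -0.121], TCP at [0.23, 0.527, 0.231] pointing down, gripper open.
Joint ranges: [-2.89, 2.89], [-0.75, 2.08], [0.22, 2.7], [-1.18, 4.32], [0.11, 2.71], [-2.7, 2.7]. Speed limits (rad/s): [2.57, 2.57, 3.14, 3.14, 3.14, 3.14].

## Interface

Orientations are given as a unit quaternion [w, x, y, z].
In Python, from rig import manip gives the robot as it stands.
- The arm moves only by the shell command python3 -m pendant 'ROWS' [FORCE]. ROWS is JSON, a list of rows, each an object of numbers: "dx", "dy", "dz": the shift along the tool's x, y, z in m; "rx", "ry", "rz": the turn, a rotation vector about the tool's x, y, z in degrees; "hand": the finger opening in m, from 0 to 0.0854. In form: [{"dx": .., "dy": .., "dz": .., "rx": .., "ry": .., "rz": .., "hand": ..}, ...]. A call has 1 to 12 rows; each row shifts and turns the commanded pose from where the row before left it, along the tool's axes as they then stand; what a row does not reach is not made up. A row lasts 1/12 s, in which the tool goes at most 41.7 mm and 7.16 degrees, less where a joint would pass 70% of its speed; a pose out of reach is approached as far as the arm can. A call is refused whole if a number of a shift passes 0.0417 or a number of a turn 7.16, either way. A call with a gripper value outside its range is refused whole. The fingers move at their own pace and stop on an object; FORCE is the grip in N (left out, the last holds). Time passes only in rows, so rows that do not move let the fingers close. It gives the time, the measured TCP pose, the force, the opening and the grip force at its end, in the units of the state.
- manip.get_state(): the state, without advancing time (a new reading comes with each control period).
- manip.get_image(name): name is "side" or "top"; returns a dict with "frame" (400x640x3 uint8, red, green, blue), "fx", "fy", "cx", "cy" (pixels), "position" and "attitude" of the camera in the world. Camera axes: x right, y up, looking along -z (the intrinsics and any distortion apply to the point x, -y, -z); pixel columns grow to the right and rows downward; lengths in m; the calibration is good to about 2 mm. A picture is of the moment at which its call begins. There is no depth.
- manip.sign_off(): hands the job in; it is judged then, once.
The state is a dict: "clock": time; "qpos": joint angles; "qd": joint speeds; "effort": joint torques, N m; "position": TCP position; "ee_rot": TCP orientation; "contact_force": force on the tool from outside, world axes, zero at the start; "moment": the same for the moment, N m; "width": finger opening in m; "gripper_force": force on a finger pad.
Only numpy, scipy, OpenCV 4.12 (cv2) and the standard library are available. Lean on these libraries where they do the work, as an engineer would, in place of code of your own. Each camera call takes 0.05 s, during which the arm holds its last target. There are 200 camera calls.

## Task

Lay out the repair kit that stands loose near the two bench mats on those mats, each thing upright and in the middle of its white-outlined square. On the long blue mat put the connector block in the middle square, the relay in the square beside it on the side of the green mat, and the dial gauge in the square on the other side, with the block and the relay set square to the lines; on the green mat stand the solder reel, with the flux tin centred on top of it. Leave the tape roll, the side cutters and the bottle where they are.

Things in the scene. Friction and masses are not known exactly. Their poses are not given: they have to be found in the camera images.
- blue_mat: Long blue mat, 90 x 250 x 3 mm, fixed to the bench. Origin at the centre of its underside; x across its depth (away from the robot), y along its length (to the robot's left), z up. Three white-outlined squares (64 mm sides, lines on the mat's top, 3 mm high) in a row along y, centred at y = -75, 0 and +75 mm, x = 0. Beside it on the bench, to the left or right, lies the green mat.
- green_mat: Small green mat, 90 x 100 x 3 mm, fixed to the bench, with one white-outlined square (64 mm sides) at its centre. Origin at the centre of its underside; x away from the robot, y to its left, z up. A fixed bench vice, 75 mm high, stands in front of whichever mat is on the right.
- relay: Plug-in relay: upright pale grey box, 21 (x) x 27 (y) x 34 mm high, standing. Origin at the centre of its underside, z up. Grip across the 21 mm x width.
- connector_block: Connector block: blue body with white top plate, four screws and a round opening, 36 (x) x 44 (y) mm; straight sides up to 19 mm, 25 mm high in all. Origin at the centre of its underside, z up. Grip across the 36 mm x width. (A like block far to the left, beyond the open blue chassis, is not meant.)
- gauge: Dial gauge: round white can lying face up, 45 mm across, 21 mm high, with a white dial face. Origin at the centre of its underside, z up.
- solder_reel: Reel of solder wire standing on its flange, dark grey flanges with a yellow label on top, 55 mm across, 40 mm high, flat top. Origin at the centre of its underside, z up.
- flux_tin: Flux tin: round white tin with a cream lid, 46 mm across the body (48 the lid), 26 mm high. Origin at the centre of its underside, z up.
- tape_roll: Bystander: roll of black tape lying flat, 63 mm across, 19 mm high, loose; leave it alone. Origin at the centre of its underside, z up.
- side_cutters: Bystander: blue-handled side cutters lying on the bench, 51 x 130 x 14 mm, loose; leave them alone. Origin at the centre of its underside, z up.
- dispenser_bottle: Bystander: white bottle with a red nozzle, 54 mm across, 156 mm high, loose; leave it alone. Origin at the centre of its underside, z up.
Not all that is in view belongs to the job. Leave any yellow look-alike of the gauge alone. What is shaped like the solder_reel but pink or turquoise is not meant.

How it is judged:
At the end, for the whole second after the job is handed in: Block mid, relay in the end square towards the green mat, gauge in the other, reel on the green square: each within 12 mm of centre per mat axis; block and relay within 15 deg of square (any quarter turn); tin on the reel within 12 mm. All upright, released, still; bystanders in place (x of connector_block in the frame of blue_mat between -0.012 and 0.012 m and y of connector_block in the frame of blue_mat between -0.012 and 0.012 m and z of connector_block in the frame of blue_mat between -0.002 and 0.007 m and x of solder_reel in the frame of green_mat between -0.012 and 0.012 m and y of solder_reel in the frame of green_mat between -0.012 and 0.012 m and z of solder_reel in the frame of green_mat between -0.002 and 0.007 m and (angle between the x axis of connector_block and the x axis of blue_mat, either way round below 0.26 rad or angle between the x axis of connector_block and the y axis of blue_mat, either way round below 0.26 rad) and (angle between the x axis of relay and the x axis of blue_mat, either way round below 0.26 rad or angle between the x axis of relay and the y axis of blue_mat, either way round below 0.26 rad) and ((y of green_mat in the frame of blue_mat above 0 m and x of relay in the frame of blue_mat between -0.012 and 0.012 m and y of relay in the frame of blue_mat between 0.063 and 0.087 m and z of relay in the frame of blue_mat between -0.002 and 0.007 m and x of gauge in the frame of blue_mat between -0.012 and 0.012 m and y of gauge in the frame of blue_mat between -0.087 and -0.063 m and z of gauge in the frame of blue_mat between -0.002 and 0.007 m) or (y of green_mat in the frame of blue_mat below 0 m and x of relay in the frame of blue_mat between -0.012 and 0.012 m and y of relay in the frame of blue_mat between -0.087 and -0.063 m and z of relay in the frame of blue_mat between -0.002 and 0.007 m and x of gauge in the frame of blue_mat between -0.012 and 0.012 m and y of gauge in the frame of blue_mat between 0.063 and 0.087 m and z of gauge in the frame of blue_mat between -0.002 and 0.007 m)) and horizontal distance between flux_tin and solder_reel below 0.012 m and z of flux_tin in the frame of solder_reel between 0.036 and 0.045 m and angle between each of relay, connector_block, gauge, solder_reel, flux_tin's own z axis and vertical below 0.1 rad and linear speed of each of relay, connector_block, gauge, solder_reel, flux_tin below 0.01 m/s and angular speed of each of relay, connector_block, gauge, solder_reel, flux_tin below 0.1 rad/s); the robot touches nothing.
It fails at once if the roll of black tape is shifted by more than 20 mm or tipped (distance of tape_roll from where it was at the start of the episode above 0.02 m or angle between tape_roll's own z axis and vertical above 0.3 rad).
It fails at once if the side cutters is shifted by more than 20 mm or tipped (distance of side_cutters from where it was at the start of the episode above 0.02 m or angle between side_cutters's own z axis and vertical above 0.3 rad).
It fails at once if the white bottle is shifted by more than 20 mm or tipped (distance of dispenser_bottle from where it was at the start of the episode above 0.02 m or angle between dispenser_bottle's own z axis and vertical above 0.3 rad).
It also fails if it takes over 112 s, if anything falls off the work surface, if the arm or the gripper's body presses on something with over 40 N, if the wrist force passes 120 N, or if a joint passes its speed limit or range.

## Working session

There is one attempt and no reset: what is moved stays moved. The work goes in short steps, Python scripts to look and compute and a shell command to move; the robot and the scene stay as the last step left them, time stands still between calls to the robot, and variables do not carry over. Pictures are saved under pics/ and viewed, at most 14 in all, crops included, and the job is handed in when it is done.

```bash
mkdir -p pics; ls; python3 - <<'E'
from rig import manip
import cv2
print(manip.grasp_offset, manip.get_state())
for n in("top","side"):
    d=manip.get_image(n); cv2.imwrite(f"pics/{n}0.png",d["frame"][:,:,::-1]); print({k:v for k,v in d.items() if k!="frame"})
E
```

```text
pics
-0.0187 {'clock': 0.0, 'qpos': array([ 1.03802594e+00,  2.76618145e-01,  1.50616355e+00, -1.29054278e-05,
        1.36070356e+00, -1.21002661e-01]), 'qd': array([-0.00020245,  0.00041305,  0.00046377,  0.00015645, -0.0009387 ,
       -0.00049129]), 'effort': array([-4.04038537e-04, -4.16769755e+01, -2.45803607e+01, -1.41987284e-04,
        1.07012299e-02,  2.08104586e-05]), 'position': array([0.22986452, 0.52646192, 0.2304144 ]), 'ee_rot': array([-2.97877926e-04,  2.04431022e-01,  9.78880515e-01, -8.98216925e-04]), 'contact_force': array([ 0.11289662, -0.56015308, -0.22672017]), 'moment': array([-0.01871357, -0.01580595,  0.03766751]), 'gripper_force': 0.0, 'width': 0.08534852227440419}
{'fx': 500.0376839427249, 'fy': 500.0376839427249, 'cx': 324.3651019494644, 'cy': 201.54025166928722, 'position': array([0.27336525, 0.15669362, 1.2346942 ]), 'attitude': array([ 0.70515345,  0.06255205, -0.06741252, -0.70306572])}
{'fx': 373.4837887800105, 'fy': 373.4837887800105, 'cx': 324.35843609338815, 'cy': 195.69800934022817, 'position': array([ 0.25564437, -0.86280597,  0.51894044]), 'attitude': array([ 0.83021908,  0.5432117 , -0.06212464, -0.10861793])}
```

View pics/top0.png

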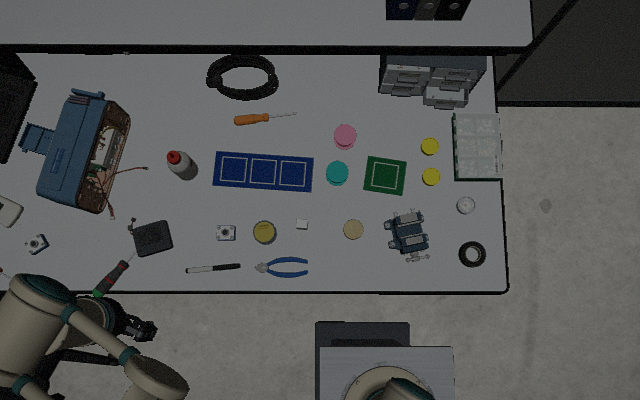

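View pics/side0.png

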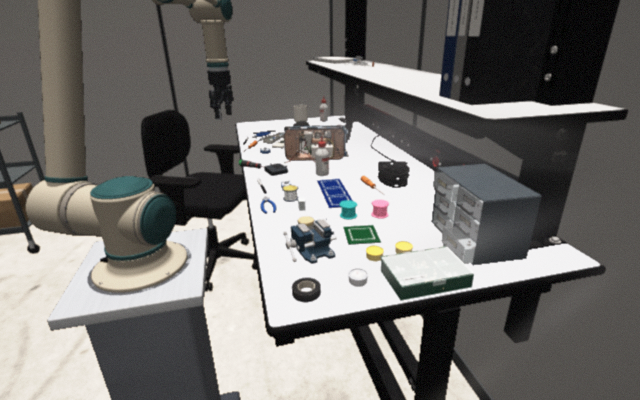

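The top view shows the green mat (385,175) to the right of the blue mat (263,172), with the turquoise (337,173) and pink (345,135) reels between them. The kit is the block (226,233), yellow-label reel (264,232), relay (302,224), cream flux tin (353,229) and gauge (466,205). The vice is at (408,232). I'll zoom in and measure.

```bash
cat > h.py <<'E'
import numpy as np, cv2
from scipy.spatial.transform import Rotation as R
from rig import manip
def shot(n):
    d=manip.get_image(n); d["R"]=R.from_quat(np.roll(d["attitude"],-1)).as_matrix(); d["bgr"]=np.ascontiguousarray(d["frame"][:,:,::-1]); return d
def ray(d,uv,z):
    uv=np.atleast_2d(uv).astype(float)
    v=np.c_[(uv[:,0]-d["cx"])/d["fx"],-(uv[:,1]-d["cy"])/d["fy"],-np.ones(len(uv))]@d["R"].T
    return (d["position"]+v*((z-d["position"][2])/v[:,2])[:,None])[:,:2]
def proj(d,p):
    c=(np.asarray(p)-d["position"])@d["R"]; return d["cx"]-d["fx"]*c[0]/c[2], d["cy"]+d["fy"]*c[1]/c[2]
def blob(mask,roi):
    x0,y0,x1,y1=roi; m=np.zeros_like(mask); m[y0:y1,x0:x1]=mask[y0:y1,x0:x1]
    cs,_=cv2.findContours(m,cv2.RETR_EXTERNAL,cv2.CHAIN_APPROX_NONE); c=max(cs,key=cv2.contourArea)
    M=cv2.moments(c); return c,(M["m10"]/M["m00"],M["m01"]/M["m00"])
E
python3 - <<'E'
from h import *
d=shot("top"); im=d["bgr"]
b=cv2.resize(im[125:285,180:500],None,fx=2.5,fy=2.5,interpolation=cv2.INTER_CUBIC); cv2.imwrite("pics/crop1.png",b)
b=[cv2.resize(im[y-20:y+20,x-20:x+20],None,fx=7,fy=7,interpolation=cv2.INTER_CUBIC) for x,y in((226,233),(302,224),(466,205),(353,229))]
cv2.imwrite("pics/crop2.png",np.vstack([np.hstack(b[:2]),np.hstack(b[2:])]))
hsv=cv2.cvtColor(im,cv2.COLOR_BGR2HSV)
for p in((226,233),(218,232),(302,224),(302,221),(302,228),(466,205),(466,198),(353,229),(264,232),(240,240),(385,175),(370,165),(225,158)): print(p,hsv[p[1],p[0]])
B=hsv[:,:,0]; S=hsv[:,:,1]
bl=((abs(B.astype(int)-112)<15)&(S>130)).astype(np.uint8)*255
gr=((abs(B.astype(int)-70)<15)&(S>110)).astype(np.uint8)*255
for nm,m,roi in(("blue",bl,(200,140,325,200)),("green",gr,(355,145,415,205))):
    c,ce=blob(m,roi); r=cv2.boxPoints(cv2.minAreaRect(c)); w=ray(d,r,.003); print(nm,w.round(4).tolist(),w.mean(0), np.degrees(np.arctan2(*(w[1]-w[0])[::-1])),np.linalg.norm(w[1]-w[0]),np.linalg.norm(w[2]-w[1]), ray(d,ce,.003))
E
```

```text
(226, 233) [116  52  39]
(218, 232) [ 90   2 118]
(302, 224) [ 50   6 127]
(302, 221) [  0   0 126]
(302, 228) [105  11  47]
(466, 205) [ 10  13 119]
(466, 198) [ 15   4 123]
(353, 229) [ 23  78 105]
(264, 232) [ 26 131 105]
(240, 240) [100   7 114]
(385, 175) [ 69 172  52]
(370, 165) [ 77 234  49]
(225, 158) [111 210  63]
blue [[0.5445, 0.4305], [0.6341, 0.4281], [0.6167, 0.1779], [0.5274, 0.1835]] [0.58066911 0.30500968] -1.514410548756758 0.08963130578167823 0.2507686028961134 [[0.58000118 0.3047221 ]]
green [[0.5345, 0.0521], [0.6223, 0.0379], [0.6071, -0.06], [0.5197, -0.0445]] [ 0.57090155 -0.00363359] -9.216188442864906 0.08895262885237891 0.09899856764325289 [[ 0.57058426 -0.0033518 ]]
```

View pics/crop1.png

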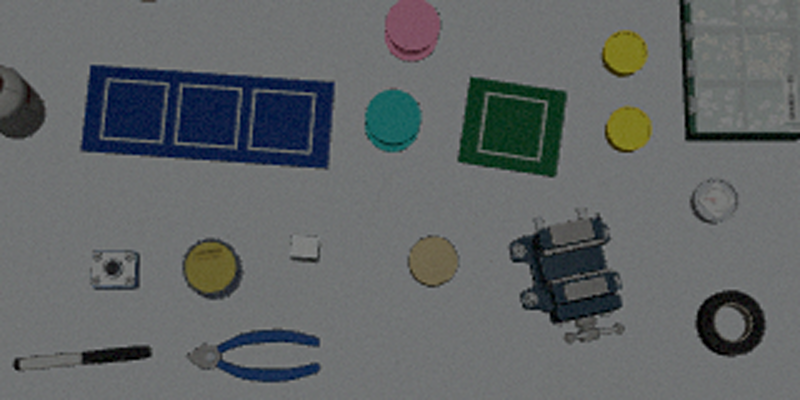

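View pics/crop2.png

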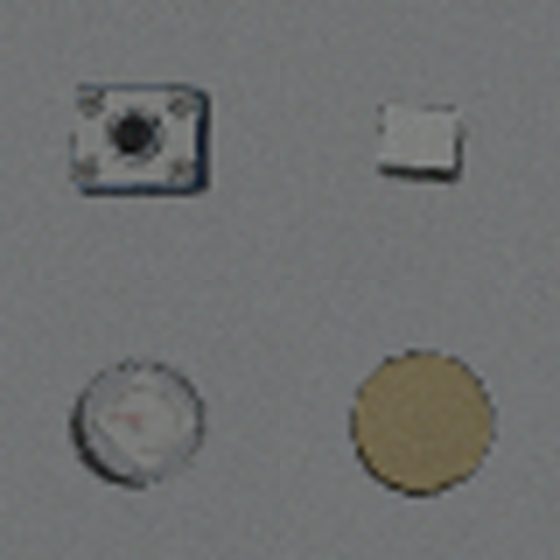

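The crops show everything upright. The block's top is square to the image with its opening at crop (132,134), and the relay is turned about 3°. The gauge is white and the tin lid is cream. Next I'll compute positions.

```bash
cat >> h.py <<'E'
def to(x,y,z,yaw):
    """tool y (closing line) at yaw deg from world x axis; prints tool-frame shift and turn"""
    s=manip.get_state(); M=R.from_quat(np.roll(s["ee_rot"],-1)).as_matrix()
    d=M.T@(np.array([x,y,z])-s["position"])
    cur=np.degrees(np.arctan2(M[1,1],M[0,1])); e=(yaw-cur+90)%180-90
    print("tool dxyz mm",(d*1000).round(1),"rz",-round(e,2),"yaw",round(cur,1),"tilt",round(np.degrees(np.arccos(-M[2,2])),2),"pos",s["position"].round(4),"t",s["clock"],"w",round(s["width"],4),"q6",round(s["qpos"][5],2))
E
python3 - <<'E'
from h import *
d=shot("top"); im=cv2.GaussianBlur(d["bgr"],(3,3),0); hsv=cv2.cvtColor(im,cv2.COLOR_BGR2HSV)
H=hsv[:,:,0].astype(int);S=hsv[:,:,1]
ye=((abs(H-26)<10)&(S>45)).astype(np.uint8)*255
for n,roi,z in(("reel",(250,215,280,250),.04),("tin",(338,212,368,245),.026)):
    c,ce=blob(ye,roi); print(n,ce,cv2.contourArea(c),ray(d,ce,z))
f=lambda x,y,x0,y0:(x0+(x+.5)/7-.5,y0+(y+.5)/7-.5)
print("block",ray(d,f(132,134,206,213),.025))
print("gauge",ray(d,f(138.5,142,446,185),.0105))
r=np.array([f(a,b,282,204) for a,b in((102,104),(178,107),(176,172),(100,166))]); w=ray(d,r,.034); print("relay",w.mean(0),"edge deg",np.degrees(np.arctan2(*(w[0]-w[1]))),np.degrees(np.arctan2(*(w[3]-w[2]))))
w=ray(d,[f(80,88,206,213),f(203,90,206,213)],.02);print("block edge deg",np.degrees(np.arctan2(*(w[0]-w[1]))))
w=ray(d,[f(207,92,206,213),f(207,190,206,213)],.01);print("block side",np.degrees(np.arctan2(*(w[0]-w[1])[::-1])))
print("bottle top", ray(d,(176,158),.14),"cutters",ray(d,[(255,267),(308,258),(290,256)],.007),"vice",ray(d,[(395,212),(418,208)],.07),"tape",ray(d,(472,254),.01),"turq",ray(d,(337,171),.04))
b=np.array([.5803,.3049]);Rm=R.from_euler("z",-3.8,degrees=True).as_matrix()[:2,:2]
print("squares -75,0,75",[(b+Rm@[0,k]).round(4) for k in(-.075,0,.075)])
x,y=ray(d,f(132,134,206,213),.025)[0]; to(x,y,.12,0)
E
```

```text
reel (263.7754886423666, 231.3798203909139) 315.5 [[0.42237061 0.29404788]]
tin (352.8191556395715, 229.05986137366097) 264.5 [[0.43049186 0.07917172]]
block [[0.42311831 0.39128521]]
gauge [[ 0.49415095 -0.20291755]]
relay [0.44341195 0.20410048] edge deg 2.090968808334911 4.3594774629977495
block edge deg 0.7517176554058695
block side 2.0003174365840555
bottle top [[0.575987   0.48471648]] cutters [[0.33914557 0.31706248]
 [0.36134732 0.18818168]
 [0.36609796 0.2322521 ]] vice [[ 0.46567611 -0.01803048]
 [ 0.47545907 -0.07274966]] tape [[ 0.37202211 -0.21332517]] turq [[0.57228345 0.11781547]]
squares -75,0,75 [array([0.5753, 0.2301]), array([0.5803, 0.3049]), array([0.5853, 0.3797])]
tool dxyz mm [-231.2  -46.7  110.8] rz 66.41 yaw 66.4 tilt 0.07 pos [0.23   0.5267 0.2308] t 0.2 w 0.0855 q6 -0.12
```

```bash
python3 -m pendant '[{"rz":6.64,"dz":0.011},{"rz":6.64,"dz":0.011},{"rz":6.64,"dz":0.011},{"rz":6.64,"dz":0.011},{"rz":6.64,"dz":0.011},{"rz":6.64,"dz":0.011},{"rz":6.64,"dz":0.011},{"rz":6.64,"dz":0.011},{"rz":6.64,"dz":0.011},{"rz":6.64,"dz":0.011}]' 40
python3 -m pendant '[{"dx":-0.0225,"dy":0.032},{"dx":-0.0225,"dy":0.032},{"dx":-0.0225,"dy":0.032},{"dx":-0.0225,"dy":0.032},{"dx":-0.0225,"dy":0.032},{"dx":-0.0225,"dy":0.032},{},{}]'
python3 -c "
from h import *
to(.4231,.3913,.004,0)"
```

```text
tool dxyz mm [-231.2  -46.5  226.8] rz 66.41 yaw 66.4 tilt 0.07 pos [0.23   0.5267 0.2308] t 0.2 w 0.0855 q6 -0.12invalid input
invalid input
```

```bash
python3 -m pendant '[{"dx":0,"dy":0,"dz":0.011,"rx":0,"ry":0,"rz":6.64,"hand":0.085}]' 40; python3 -m pendant '[{"dz":0.011,"rz":6.64,"hand":0.085}]' 40;
```

```text
clock: 0.28
position: [0.2308, 0.528, 0.2219]
ee_rot: [0.001, 0.262, 0.965, 0.002]
contact_force: [0.1, 0.0, -0.1]
width: 0.0848
gripper_force: 0.0invalid input
```

```bash
python3 -m pendant '[{"dx":0,"dy":0,"dz":0.011,"rx":0,"ry":0,"rz":6.64,"hand":0.085},{"dx":0,"dy":0,"dz":0.011,"rx":0,"ry":0,"rz":6.64,"hand":0.085},{"dx":0,"dy":0,"dz":0.011,"rx":0,"ry":0,"rz":6.64,"hand":0.085},{"dx":0,"dy":0,"dz":0.011,"rx":0,"ry":0,"rz":6.64,"hand":0.085},{"dx":0,"dy":0,"dz":0.011,"rx":0,"ry":0,"rz":6.64,"hand":0.085},{"dx":0,"dy":0,"dz":0.011,"rx":0,"ry":0,"rz":6.64,"hand":0.085},{"dx":0,"dy":0,"dz":0.011,"rx":0,"ry":0,"rz":6.64,"hand":0.085},{"dx":0,"dy":0,"dz":0.011,"rx":0,"ry":0,"rz":6.64,"hand":0.085},{"dx":0,"dy":0,"dz":0.011,"rx":0,"ry":0,"rz":6.64,"hand":0.085}]' 40
python3 -m pendant '[{"dx":-0.0225,"dy":0.032,"dz":0,"rx":0,"ry":0,"rz":0,"hand":0.07},{"dx":-0.0225,"dy":0.032,"dz":0,"rx":0,"ry":0,"rz":0,"hand":0.07},{"dx":-0.0225,"dy":0.032,"dz":0,"rx":0,"ry":0,"rz":0,"hand":0.07},{"dx":-0.0225,"dy":0.032,"dz":0,"rx":0,"ry":0,"rz":0,"hand":0.07},{"dx":-0.0225,"dy":0.032,"dz":0,"rx":0,"ry":0,"rz":0,"hand":0.07},{"dx":-0.0225,"dy":0.032,"dz":0,"rx":0,"ry":0,"rz":0,"hand":0.07},{"dx":0,"dy":0,"dz":0,"rx":0,"ry":0,"rz":0,"hand":0.07},{"dx":0,"dy":0,"dz":0,"rx":0,"ry":0,"rz":0,"hand":0.07}]'
python3 -c "
from h import *
to(.4231,.3913,.004,0)"
```

```text
clock: 1.03
position: [0.2301, 0.5268, 0.1206]
ee_rot: [0.0, 0.709, 0.705, -0.0]
contact_force: [-0.2, -0.4, 0.5]
width: 0.0852
gripper_force: 0.0
clock: 1.7
position: [0.4238, 0.3907, 0.121]
ee_rot: [-0.0, 0.709, 0.706, -0.0]
contact_force: [0.8, -0.2, -0.6]
width: 0.0699
gripper_force: 0.0
tool dxyz mm [  0.6  -0.7 117. ] rz -0.23 yaw -0.2 tilt 0.02 pos [0.4238 0.3907 0.121 ] t 1.7 w 0.0699 q6 0.63
```

```bash
python3 -m pendant '[{"dx":0,"dy":0,"dz":0.029,"rx":0,"ry":0,"rz":0,"hand":0.07},{"dx":0,"dy":0,"dz":0.029,"rx":0,"ry":0,"rz":0,"hand":0.07},{"dx":0,"dy":0,"dz":0.029,"rx":0,"ry":0,"rz":0,"hand":0.07},{"dx":0,"dy":0,"dz":0.02,"rx":0,"ry":0,"rz":0,"hand":0.07},{"dx":0,"dy":0,"dz":0.01,"rx":0,"ry":0,"rz":0,"hand":0.07},{"dx":0,"dy":0,"dz":0,"rx":0,"ry":0,"rz":0,"hand":0.02},{"dx":0,"dy":0,"dz":0,"rx":0,"ry":0,"rz":0,"hand":0.02},{"dx":0,"dy":0,"dz":0,"rx":0,"ry":0,"rz":0,"hand":0.02},{"dx":0,"dy":0,"dz":0,"rx":0,"ry":0,"rz":0,"hand":0.02},{"dx":0,"dy":0,"dz":0,"rx":0,"ry":0,"rz":0,"hand":0.02},{"dx":0,"dy":0,"dz":0,"rx":0,"ry":0,"rz":0,"hand":0.02}]' 40
python3 -c "
from h import *
to(.5803,.3049,.009,-3.8)
cv2.imwrite('pics/g1.png',cv2.resize(shot('side')['bgr'][120:280,200:400],None,fx=3,fy=3))"
```

```text
clock: 2.62
position: [0.423, 0.3928, 0.0058]
ee_rot: [0.0, 0.707, 0.707, 0.002]
contact_force: [-1.2, -0.5, 4.7]
width: 0.035
gripper_force: 40.8
tool dxyz mm [-87.9 157.3  -3.1] rz 3.8 yaw -0.0 tilt 0.18 pos [0.423  0.3928 0.0058] t 2.6167 w 0.035 q6 0.63
```

View pics/g1.png

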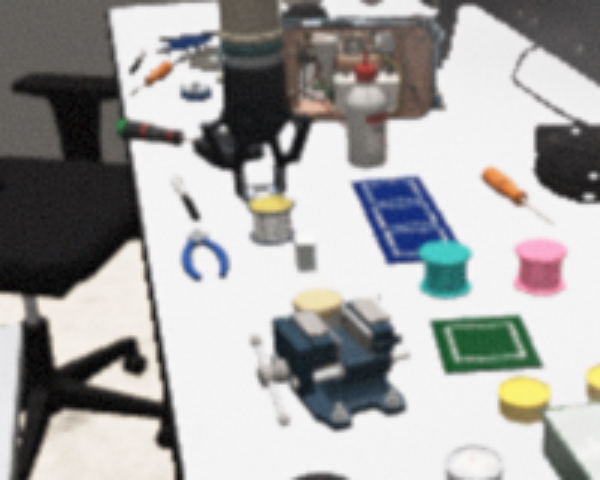

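The block is gripped (width 35 mm, 41 N), and the side view shows the gripper on it behind the reel. Lift and carry.

```bash
python3 -m pendant '[{"dx":0,"dy":0,"dz":-0.03,"rx":0,"ry":0,"rz":0,"hand":0.02},{"dx":0,"dy":0,"dz":-0.03,"rx":0,"ry":0,"rz":0,"hand":0.02},{"dx":-0.0176,"dy":0.0314,"dz":0,"rx":0,"ry":0,"rz":0,"hand":0.02},{"dx":-0.0176,"dy":0.0314,"dz":0,"rx":0,"ry":0,"rz":0,"hand":0.02},{"dx":-0.0176,"dy":0.0314,"dz":0,"rx":0,"ry":0,"rz":0,"hand":0.02},{"dx":-0.0176,"dy":0.0314,"dz":0,"rx":0,"ry":0,"rz":0,"hand":0.02},{"dx":-0.0176,"dy":0.0314,"dz":0,"rx":0,"ry":0,"rz":3.8,"hand":0.02},{"dx":0,"dy":0,"dz":0,"rx":0,"ry":0,"rz":0,"hand":0.02},{"dx":0,"dy":0,"dz":0,"rx":0,"ry":0,"rz":0,"hand":0.02}]'
python3 -c "
from h import *
to(.5803,.3049,.009,-3.8)"
```

```text
clock: 3.42
position: [0.5809, 0.3024, 0.064]
ee_rot: [0.0, 0.731, 0.682, 0.0]
contact_force: [-0.9, 0.7, -0.8]
width: 0.0348
gripper_force: 40.6
tool dxyz mm [ 2.4 -0.8 55. ] rz -0.17 yaw -4.0 tilt 0.01 pos [0.5809 0.3024 0.064 ] t 3.4167 w 0.0348 q6 0.44
```

```bash
python3 -m pendant '[{"dx":0.004,"dy":-0.0008,"dz":0.02,"rx":0,"ry":0,"rz":0,"hand":0.02},{"dx":0,"dy":0,"dz":0.02,"rx":0,"ry":0,"rz":0,"hand":0.02},{"dx":0,"dy":0,"dz":0.01,"rx":0,"ry":0,"rz":0,"hand":0.02},{"dx":0,"dy":0,"dz":0.005,"rx":0,"ry":0,"rz":0,"hand":0.02},{"dx":0,"dy":0,"dz":0,"rx":0,"ry":0,"rz":0,"hand":0.02},{"dx":0,"dy":0,"dz":0,"rx":0,"ry":0,"rz":0,"hand":0.06},{"dx":0,"dy":0,"dz":0,"rx":0,"ry":0,"rz":0,"hand":0.06},{"dx":0,"dy":0,"dz":0,"rx":0,"ry":0,"rz":0,"hand":0.06},{"dx":0,"dy":0,"dz":0,"rx":0,"ry":0,"rz":0,"hand":0.06}]'
python3 -m pendant '[{"dx":0,"dy":0,"dz":-0.03,"rx":0,"ry":0,"rz":0,"hand":0.06},{"dx":0,"dy":0,"dz":-0.04,"rx":0,"ry":0,"rz":0,"hand":0.06},{"dx":-0.0223,"dy":-0.0259,"dz":0,"rx":0,"ry":0,"rz":0,"hand":0.05},{"dx":-0.0223,"dy":-0.0259,"dz":0,"rx":0,"ry":0,"rz":0,"hand":0.05},{"dx":-0.0223,"dy":-0.0259,"dz":0,"rx":0,"ry":0,"rz":0,"hand":0.05},{"dx":-0.0223,"dy":-0.0259,"dz":0,"rx":0,"ry":0,"rz":0,"hand":0.05},{"dx":-0.0223,"dy":-0.0259,"dz":0,"rx":0,"ry":0,"rz":0,"hand":0.05},{"dx":0,"dy":0,"dz":0,"rx":0,"ry":0,"rz":0,"hand":0.05},{"dx":0,"dy":0,"dz":0,"rx":0,"ry":0,"rz":0,"hand":0.05}]'
python3 -c "
from h import *
to(.4434,.2041,.008,-3)"
```

```text
clock: 4.17
position: [0.5788, 0.3083, 0.0098]
ee_rot: [0.0, 0.73, 0.683, 0.0]
contact_force: [0.7, 0.4, -0.3]
width: 0.06
gripper_force: 0.0
clock: 4.92
position: [0.4404, 0.2045, 0.0797]
ee_rot: [-0.0, 0.73, 0.683, -0.0]
contact_force: [0.3, 0.1, -0.6]
width: 0.05
gripper_force: 0.0
tool dxyz mm [-0.2  3.1 71.7] rz -0.85 yaw -3.8 tilt 0.02 pos [0.4404 0.2045 0.0797] t 4.9167 w 0.05 q6 0.36
```

```bash
python3 -m pendant '[{"dx":0,"dy":0.003,"dz":0,"rx":0,"ry":0,"rz":-0.8,"hand":0.05},{"dx":0,"dy":0,"dz":0.025,"rx":0,"ry":0,"rz":0,"hand":0.05},{"dx":0,"dy":0,"dz":0.025,"rx":0,"ry":0,"rz":0,"hand":0.05},{"dx":0,"dy":0,"dz":0.015,"rx":0,"ry":0,"rz":0,"hand":0.05},{"dx":0,"dy":0,"dz":0.006,"rx":0,"ry":0,"rz":0,"hand":0.05},{"dx":0,"dy":0,"dz":0,"rx":0,"ry":0,"rz":0,"hand":0.01},{"dx":0,"dy":0,"dz":0,"rx":0,"ry":0,"rz":0,"hand":0.01},{"dx":0,"dy":0,"dz":0,"rx":0,"ry":0,"rz":0,"hand":0.01},{"dx":0,"dy":0,"dz":0,"rx":0,"ry":0,"rz":0,"hand":0.01},{"dx":0,"dy":0,"dz":0,"rx":0,"ry":0,"rz":0,"hand":0.01},{"dx":0,"dy":0,"dz":0,"rx":0,"ry":0,"rz":0,"hand":0.01},{"dx":0,"dy":0,"dz":0,"rx":0,"ry":0,"rz":0,"hand":0.01}]' 40
python3 -c "
from h import *
to(.5753,.2301,.012,-3.8)"
```

```text
clock: 5.92
position: [0.4455, 0.2053, 0.0089]
ee_rot: [0.0, 0.725, 0.688, 0.001]
contact_force: [-0.0, 1.0, 1.7]
width: 0.02
gripper_force: 41.8
tool dxyz mm [ 31.5 128.3  -2.9] rz 0.81 yaw -3.0 tilt 0.08 pos [0.4455 0.2053 0.0089] t 5.9167 w 0.02 q6 0.34
```

```bash
python3 -m pendant '[{"dx":0,"dy":0,"dz":-0.03,"rx":0,"ry":0,"rz":0,"hand":0.01},{"dx":0,"dy":0,"dz":-0.035,"rx":0,"ry":0,"rz":0,"hand":0.01},{"dx":0.0081,"dy":0.032,"dz":0,"rx":0,"ry":0,"rz":0,"hand":0.01},{"dx":0.0081,"dy":0.032,"dz":0,"rx":0,"ry":0,"rz":0,"hand":0.01},{"dx":0.0081,"dy":0.032,"dz":0,"rx":0,"ry":0,"rz":0,"hand":0.01},{"dx":0.0081,"dy":0.032,"dz":0,"rx":0,"ry":0,"rz":0.8,"hand":0.01},{"dx":0,"dy":0,"dz":0,"rx":0,"ry":0,"rz":0,"hand":0.01},{"dx":0,"dy":0,"dz":0,"rx":0,"ry":0,"rz":0,"hand":0.01}]'
python3 -c "
from h import *
to(.5753,.2313,.012,-3.8)"
```

```text
clock: 6.58
position: [0.576, 0.2309, 0.073]
ee_rot: [0.0, 0.73, 0.683, 0.0]
contact_force: [-0.4, -0.2, -1.2]
width: 0.0205
gripper_force: 41.6
tool dxyz mm [ 0.3 -0.7 61. ] rz -0.02 yaw -3.8 tilt 0.02 pos [0.576  0.2309 0.073 ] t 6.5833 w 0.0205 q6 0.34
```

```bash
python3 -m pendant '[{"dx":0,"dy":0,"dz":0.025,"rx":0,"ry":0,"rz":0,"hand":0.01},{"dx":0,"dy":0,"dz":0.02,"rx":0,"ry":0,"rz":0,"hand":0.01},{"dx":0,"dy":0,"dz":0.01,"rx":0,"ry":0,"rz":0,"hand":0.01},{"dx":0,"dy":0,"dz":0.0055,"rx":0,"ry":0,"rz":0,"hand":0.01},{"dx":0,"dy":0,"dz":0,"rx":0,"ry":0,"rz":0,"hand":0.01},{"dx":0,"dy":0,"dz":0,"rx":0,"ry":0,"rz":0,"hand":0.05},{"dx":0,"dy":0,"dz":0,"rx":0,"ry":0,"rz":0,"hand":0.05},{"dx":0,"dy":0,"dz":0,"rx":0,"ry":0,"rz":0,"hand":0.05},{"dx":0,"dy":0,"dz":0,"rx":0,"ry":0,"rz":0,"hand":0.05}]'
python3 -m pendant '[{"dx":0,"dy":0,"dz":-0.03,"rx":0,"ry":0,"rz":0,"hand":0.05},{"dx":0,"dy":0,"dz":-0.03,"rx":0,"ry":0,"rz":0,"hand":0.05},{"dx":0,"dy":0,"dz":-0.03,"rx":0,"ry":0,"rz":0,"hand":0.05},{"dx":0.0132,"dy":-0.039,"dz":0,"rx":0,"ry":0,"rz":0,"hand":0.085},{"dx":0.0132,"dy":-0.039,"dz":0,"rx":0,"ry":0,"rz":0,"hand":0.085},{"dx":0.0132,"dy":-0.039,"dz":0,"rx":0,"ry":0,"rz":0,"hand":0.085},{"dx":0.0132,"dy":-0.039,"dz":0,"rx":0,"ry":0,"rz":0,"hand":0.085}]'
python3 -m pendant '[{"dx":0,"dy":0,"dz":0,"rx":0,"ry":0,"rz":7.15,"hand":0.085},{"dx":0,"dy":0,"dz":0,"rx":0,"ry":0,"rz":7.15,"hand":0.085},{"dx":0,"dy":0,"dz":0,"rx":0,"ry":0,"rz":7.15,"hand":0.085},{"dx":0,"dy":0,"dz":0,"rx":0,"ry":0,"rz":7.15,"hand":0.085},{"dx":0,"dy":0,"dz":0,"rx":0,"ry":0,"rz":7.15,"hand":0.085},{"dx":0,"dy":0,"dz":0,"rx":0,"ry":0,"rz":7.15,"hand":0.085},{"dx":0,"dy":0,"dz":0,"rx":0,"ry":0,"rz":7.15,"hand":0.085},{"dx":0,"dy":0,"dz":0,"rx":0,"ry":0,"rz":7.15,"hand":0.085},{"dx":0,"dy":0,"dz":0,"rx":0,"ry":0,"rz":7.15,"hand":0.085},{"dx":0,"dy":0,"dz":0,"rx":0,"ry":0,"rz":7.15,"hand":0.085},{"dx":0,"dy":0,"dz":0,"rx":0,"ry":0,"rz":7.15,"hand":0.085},{"dx":0,"dy":0,"dz":0,"rx":0,"ry":0,"rz":7.15,"hand":0.085}]'
python3 -c "
from h import *
to(.4224,.2940,.012,-90)"
```

```text
clock: 7.33
position: [0.5748, 0.2309, 0.0133]
ee_rot: [0.0, 0.73, 0.683, 0.0]
contact_force: [-0.3, 0.8, 0.6]
width: 0.0501
gripper_force: 0.0
clock: 7.92
position: [0.421, 0.2941, 0.1032]
ee_rot: [-0.0, 0.731, 0.683, 0.0]
contact_force: [-0.2, 0.5, 0.6]
width: 0.0854
gripper_force: 0.0
clock: 8.92
position: [0.4225, 0.2939, 0.1031]
ee_rot: [-0.0, 1.0, 0.0, 0.0]
contact_force: [-0.3, -0.3, -0.0]
width: 0.0851
gripper_force: 0.0
tool dxyz mm [-0.1 -0.1 91.1] rz 0.05 yaw -89.9 tilt 0.03 pos [0.4225 0.2939 0.1031] t 8.9167 w 0.0851 q6 2.04
```

```bash
python3 -m pendant '[{"dx":0,"dy":0,"dz":0.025,"rx":0,"ry":0,"rz":0,"hand":0.085},{"dx":0,"dy":0,"dz":0.025,"rx":0,"ry":0,"rz":0,"hand":0.085},{"dx":0,"dy":0,"dz":0.025,"rx":0,"ry":0,"rz":0,"hand":0.085},{"dx":0,"dy":0,"dz":0.016,"rx":0,"ry":0,"rz":0,"hand":0.085},{"dx":0,"dy":0,"dz":0,"rx":0,"ry":0,"rz":0,"hand":0.085},{"dx":0,"dy":0,"dz":0,"rx":0,"ry":0,"rz":0,"hand":0.03},{"dx":0,"dy":0,"dz":0,"rx":0,"ry":0,"rz":0,"hand":0.03},{"dx":0,"dy":0,"dz":0,"rx":0,"ry":0,"rz":0,"hand":0.03},{"dx":0,"dy":0,"dz":0,"rx":0,"ry":0,"rz":0,"hand":0.03},{"dx":0,"dy":0,"dz":0,"rx":0,"ry":0,"rz":0,"hand":0.03},{"dx":0,"dy":0,"dz":0,"rx":0,"ry":0,"rz":0,"hand":0.03},{"dx":0,"dy":0,"dz":0,"rx":0,"ry":0,"rz":0,"hand":0.03}]' 60
python3 -m pendant '[{"dx":0,"dy":0,"dz":-0.03,"rx":0,"ry":0,"rz":0,"hand":0.03},{"dx":0,"dy":0,"dz":-0.03,"rx":0,"ry":0,"rz":0,"hand":0.03},{"dx":0,"dy":0,"dz":-0.03,"rx":0,"ry":0,"rz":0,"hand":0.03},{"dx":0,"dy":0,"dz":-0.02,"rx":0,"ry":0,"rz":0,"hand":0.03},{"dx":0,"dy":0,"dz":0,"rx":0,"ry":0,"rz":0,"hand":0.03}]'
python3 -c "
from h import *
to(.5707,-.0035,.015,-90)
cv2.imwrite('pics/g2.png',cv2.resize(shot('side')['bgr'][120:280,200:400],None,fx=3,fy=3))"
```

```text
clock: 9.92
position: [0.4237, 0.2945, 0.0136]
ee_rot: [-0.001, 1.0, 0.004, 0.002]
contact_force: [-1.2, -0.5, 6.7]
width: 0.0523
gripper_force: 63.6
clock: 10.33
position: [0.4253, 0.2955, 0.1268]
ee_rot: [-0.002, 1.0, 0.004, 0.005]
contact_force: [1.8, 0.5, -1.7]
width: 0.0522
gripper_force: 64.1
tool dxyz mm [142.2 300.5 111.7] rz 0.41 yaw -89.6 tilt 0.6 pos [0.4253 0.2955 0.1268] t 10.3333 w 0.0522 q6 2.04
```

View pics/g2.png

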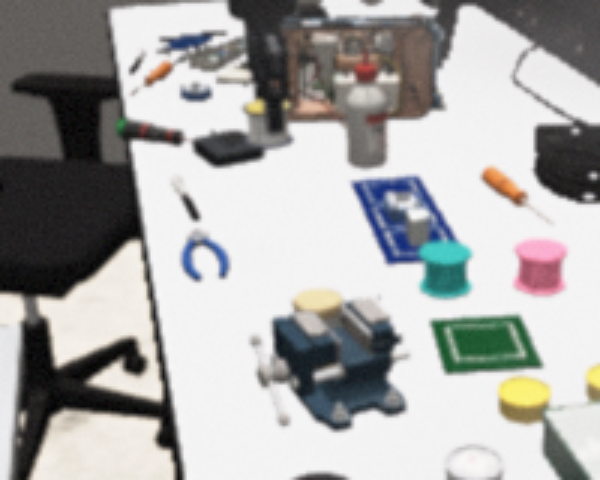

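The reel is held and hanging upright at crop (267,120). The block and relay stand on the blue mat.

```bash
python3 -m pendant '[{"dx":0.016,"dy":0.0334,"dz":0,"rx":0,"ry":0,"rz":0,"hand":0.03},{"dx":0.016,"dy":0.0334,"dz":0,"rx":0,"ry":0,"rz":0,"hand":0.03},{"dx":0.016,"dy":0.0334,"dz":0,"rx":0,"ry":0,"rz":0,"hand":0.03},{"dx":0.016,"dy":0.0334,"dz":0,"rx":0,"ry":0,"rz":0,"hand":0.03},{"dx":0.016,"dy":0.0334,"dz":0,"rx":0,"ry":0,"rz":0,"hand":0.03},{"dx":0.016,"dy":0.0334,"dz":0,"rx":0,"ry":0,"rz":0,"hand":0.03},{"dx":0.016,"dy":0.0334,"dz":0,"rx":0,"ry":0,"rz":0,"hand":0.03},{"dx":0.016,"dy":0.0334,"dz":0,"rx":0,"ry":0,"rz":0,"hand":0.03},{"dx":0.016,"dy":0.0334,"dz":0,"rx":0,"ry":0,"rz":0,"hand":0.03},{"dx":0,"dy":0,"dz":0,"rx":0,"ry":0,"rz":0,"hand":0.03},{"dx":0,"dy":0,"dz":0,"rx":0,"ry":0,"rz":0,"hand":0.03},{"dx":0,"dy":0,"dz":0,"rx":0,"ry":0,"rz":0,"hand":0.03}]'
python3 -c "
from h import *
to(.572,-.0035,.0165,-90)"
```

```text
clock: 11.38
position: [0.567, -0.0055, 0.1202]
ee_rot: [-0.001, 1.0, 0.003, -0.002]
contact_force: [-0.9, -0.7, -1.1]
width: 0.0526
gripper_force: 64.0
tool dxyz mm [  5.4  -1.8 103.7] rz 0.35 yaw -89.7 tilt 0.23 pos [ 0.567  -0.0055  0.1202] t 11.3833 w 0.0526 q6 1.43
```

```bash
python3 -m pendant '[{"dx":0.005,"dy":-0.002,"dz":0.025,"rx":0,"ry":0,"rz":0,"hand":0.03},{"dx":0,"dy":0,"dz":0.025,"rx":0,"ry":0,"rz":0,"hand":0.03},{"dx":0,"dy":0,"dz":0.025,"rx":0,"ry":0,"rz":0,"hand":0.03},{"dx":0,"dy":0,"dz":0.015,"rx":0,"ry":0,"rz":0,"hand":0.03},{"dx":0,"dy":0,"dz":0.008,"rx":0,"ry":0,"rz":0,"hand":0.03},{"dx":0,"dy":0,"dz":0.003,"rx":0,"ry":0,"rz":0,"hand":0.03},{"dx":0,"dy":0,"dz":0.002,"rx":0,"ry":0,"rz":0,"hand":0.03},{"dx":0,"dy":0,"dz":0,"rx":0,"ry":0,"rz":0,"hand":0.03},{"dx":0,"dy":0,"dz":0,"rx":0,"ry":0,"rz":0,"hand":0.03}]'
python3 -c "
from h import *
to(.572,-.0035,.0165,-90)"
```

```text
clock: 12.13
position: [0.5743, -0.0035, 0.0198]
ee_rot: [0.0, 1.0, 0.004, 0.001]
contact_force: [-0.2, 0.5, -1.3]
width: 0.0521
gripper_force: 64.1
tool dxyz mm [-2.3  0.   3.3] rz 0.43 yaw -89.6 tilt 0.12 pos [ 0.5743 -0.0035  0.0198] t 12.1333 w 0.0521 q6 1.44
```

```bash
python3 -m pendant '[{"dx":-0.002,"dy":0,"dz":0.002,"rx":0,"ry":0,"rz":0,"hand":0.03},{"dx":0,"dy":0,"dz":0.002,"rx":0,"ry":0,"rz":0,"hand":0.03},{"dx":0,"dy":0,"dz":0,"rx":0,"ry":0,"rz":0,"hand":0.03},{"dx":0,"dy":0,"dz":0,"rx":0,"ry":0,"rz":0,"hand":0.085},{"dx":0,"dy":0,"dz":0,"rx":0,"ry":0,"rz":0,"hand":0.085},{"dx":0,"dy":0,"dz":0,"rx":0,"ry":0,"rz":0,"hand":0.085},{"dx":0,"dy":0,"dz":0,"rx":0,"ry":0,"rz":0,"hand":0.085},{"dx":0,"dy":0,"dz":0,"rx":0,"ry":0,"rz":0,"hand":0.085}]'
python3 -m pendant '[{"dx":0,"dy":0,"dz":-0.03,"rx":0,"ry":0,"rz":0,"hand":0.085},{"dx":0,"dy":0,"dz":-0.03,"rx":0,"ry":0,"rz":0,"hand":0.085},{"dx":0,"dy":0,"dz":-0.03,"rx":0,"ry":0,"rz":0,"hand":0.085},{"dx":0,"dy":0,"dz":-0.03,"rx":0,"ry":0,"rz":0,"hand":0.085},{"dx":0,"dy":0,"dz":0,"rx":0,"ry":0,"rz":0,"hand":0.085}]'
python3 -c "
from h import *
to(.4942,-.2029,.12,-90)"
```

```text
clock: 12.8
position: [0.5715, -0.0037, 0.0147]
ee_rot: [-0.0, 1.0, 0.003, 0.0]
contact_force: [0.6, 0.0, 0.1]
width: 0.085
gripper_force: 0.0
clock: 13.22
position: [0.5756, -0.0042, 0.1409]
ee_rot: [0.001, 1.0, 0.004, 0.006]
contact_force: [1.6, 0.3, 1.0]
width: 0.0852
gripper_force: 0.0
tool dxyz mm [-83.1 198.1  20.2] rz 0.41 yaw -89.6 tilt 0.68 pos [ 0.5756 -0.0042  0.1409] t 13.2167 w 0.0852 q6 1.44
```

```bash
python3 -m pendant '[{"dx":-0.013,"dy":0.033,"dz":0,"rx":0,"ry":0,"rz":0,"hand":0.075},{"dx":-0.013,"dy":0.033,"dz":0,"rx":0,"ry":0,"rz":0,"hand":0.075},{"dx":-0.013,"dy":0.033,"dz":0,"rx":0,"ry":0,"rz":0,"hand":0.075},{"dx":-0.013,"dy":0.033,"dz":0,"rx":0,"ry":0,"rz":0,"hand":0.075},{"dx":-0.013,"dy":0.033,"dz":0,"rx":0,"ry":0,"rz":0,"hand":0.075},{"dx":-0.013,"dy":0.033,"dz":0,"rx":0,"ry":0,"rz":0,"hand":0.075},{"dx":0,"dy":0,"dz":0.03,"rx":0,"ry":0,"rz":0,"hand":0.075},{"dx":0,"dy":0,"dz":0.03,"rx":0,"ry":0,"rz":0,"hand":0.075},{"dx":0,"dy":0,"dz":0,"rx":0,"ry":0,"rz":0,"hand":0.075},{"dx":0,"dy":0,"dz":0,"rx":0,"ry":0,"rz":0,"hand":0.075},{"dx":0,"dy":0,"dz":0,"rx":0,"ry":0,"rz":0,"hand":0.075}]' 40
python3 -c "
from h import *
to(.4942,-.2029,.004,-90)"
```

```text
clock: 14.13
position: [0.4956, -0.2023, 0.0755]
ee_rot: [0.0, 1.0, 0.004, 0.0]
contact_force: [-0.3, -0.6, 0.1]
width: 0.0747
gripper_force: 0.0
tool dxyz mm [-1.5  0.5 71.5] rz 0.43 yaw -89.6 tilt 0.06 pos [ 0.4956 -0.2023  0.0755] t 14.1333 w 0.0747 q6 1.05
```

```bash
python3 -m pendant '[{"dx":-0.0015,"dy":0,"dz":0.025,"rx":0,"ry":0,"rz":0,"hand":0.075},{"dx":0,"dy":0,"dz":0.025,"rx":0,"ry":0,"rz":0,"hand":0.075},{"dx":0,"dy":0,"dz":0.015,"rx":0,"ry":0,"rz":0,"hand":0.075},{"dx":0,"dy":0,"dz":0.006,"rx":0,"ry":0,"rz":0,"hand":0.075},{"dx":0,"dy":0,"dz":0,"rx":0,"ry":0,"rz":0,"hand":0.02},{"dx":0,"dy":0,"dz":0,"rx":0,"ry":0,"rz":0,"hand":0.02},{"dx":0,"dy":0,"dz":0,"rx":0,"ry":0,"rz":0,"hand":0.02},{"dx":0,"dy":0,"dz":0,"rx":0,"ry":0,"rz":0,"hand":0.02},{"dx":0,"dy":0,"dz":0,"rx":0,"ry":0,"rz":0,"hand":0.02},{"dx":0,"dy":0,"dz":0,"rx":0,"ry":0,"rz":0,"hand":0.02},{"dx":0,"dy":0,"dz":0,"rx":0,"ry":0,"rz":0,"hand":0.02},{"dx":0,"dy":0,"dz":0,"rx":0,"ry":0,"rz":0,"hand":0.02}]'
python3 -m pendant '[{"dx":0,"dy":0,"dz":-0.03,"rx":0,"ry":0,"rz":0,"hand":0.02},{"dx":0,"dy":0,"dz":-0.03,"rx":0,"ry":0,"rz":0,"hand":0.02},{"dx":0,"dy":0,"dz":-0.03,"rx":0,"ry":0,"rz":0,"hand":0.02},{"dx":0,"dy":0,"dz":-0.02,"rx":0,"ry":0,"rz":0,"hand":0.02},{"dx":0,"dy":0,"dz":0,"rx":0,"ry":0,"rz":0,"hand":0.02}]'
python3 -c "
from h import *
to(.5853,.3797,.007,-90)
cv2.imwrite('pics/g3.png',cv2.resize(shot('side')['bgr'][140:300,260:460],None,fx=3,fy=3))"
```

```text
clock: 15.13
position: [0.4949, -0.2028, 0.0057]
ee_rot: [0.001, 1.0, 0.003, 0.002]
contact_force: [-0.5, 1.2, 6.4]
width: 0.0427
gripper_force: 40.7
clock: 15.55
position: [0.4966, -0.2041, 0.1192]
ee_rot: [0.003, 1.0, 0.004, 0.005]
contact_force: [-0.2, 0.2, -0.3]
width: 0.0423
gripper_force: 41.1
tool dxyz mm [  91.8 -583.7  109.8] rz 0.41 yaw -89.6 tilt 0.64 pos [ 0.4966 -0.2041  0.1192] t 15.55 w 0.0423 q6 1.04
```

View pics/g3.png

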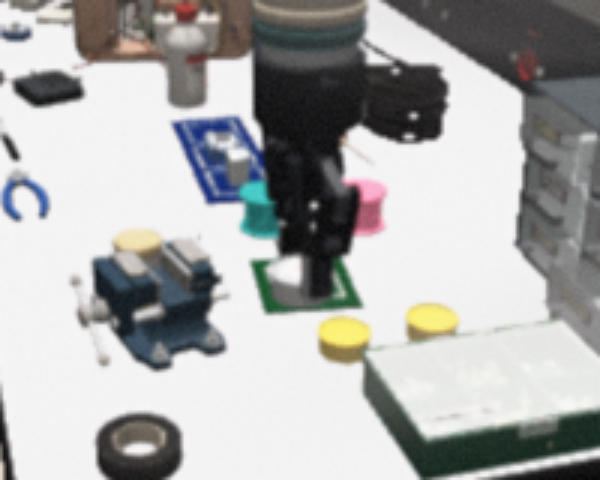

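The gauge is between the fingers (crop 290,278), in front of the green mat. Carry it to the left square.

```bash
python3 -m pendant '[{"dx":0.006,"dy":-0.0388,"dz":0,"rx":0,"ry":0,"rz":0,"hand":0.02},{"dx":0.006,"dy":-0.0388,"dz":0,"rx":0,"ry":0,"rz":0,"hand":0.02},{"dx":0.006,"dy":-0.0388,"dz":0,"rx":0,"ry":0,"rz":0,"hand":0.02},{"dx":0.006,"dy":-0.0388,"dz":0,"rx":0,"ry":0,"rz":0,"hand":0.02},{"dx":0.006,"dy":-0.0388,"dz":0,"rx":0,"ry":0,"rz":0,"hand":0.02},{"dx":0.006,"dy":-0.0388,"dz":0,"rx":0,"ry":0,"rz":0,"hand":0.02},{"dx":0.006,"dy":-0.0388,"dz":0,"rx":0,"ry":0,"rz":0,"hand":0.02},{"dx":0.006,"dy":-0.0388,"dz":0,"rx":0,"ry":0,"rz":0,"hand":0.02},{"dx":0.006,"dy":-0.0388,"dz":0,"rx":0,"ry":0,"rz":0,"hand":0.02},{"dx":0.006,"dy":-0.0388,"dz":0,"rx":0,"ry":0,"rz":0,"hand":0.02},{"dx":0.006,"dy":-0.0388,"dz":0,"rx":0,"ry":0,"rz":0,"hand":0.02},{"dx":0.006,"dy":-0.0388,"dz":0,"rx":0,"ry":0,"rz":0,"hand":0.02}]'
python3 -m pendant '[{"dx":0.006,"dy":-0.0388,"dz":0,"rx":0,"ry":0,"rz":0,"hand":0.02},{"dx":0.006,"dy":-0.0388,"dz":0,"rx":0,"ry":0,"rz":0,"hand":0.02},{"dx":0.006,"dy":-0.035,"dz":0,"rx":0,"ry":0,"rz":0,"hand":0.02},{"dx":0,"dy":0,"dz":0,"rx":0,"ry":0,"rz":0,"hand":0.02},{"dx":0,"dy":0,"dz":0,"rx":0,"ry":0,"rz":0,"hand":0.02},{"dx":0,"dy":0,"dz":0,"rx":0,"ry":0,"rz":0,"hand":0.02}]'
python3 -c "
from h import *
to(.5853,.3797,.0085,-90)
cv2.imwrite('pics/g4.png',cv2.resize(shot('side')['bgr'][100:260,240:440],None,fx=3,fy=3))"
```

```text
clock: 16.6
position: [0.5611, 0.2655, 0.1122]
ee_rot: [0.0, 1.0, 0.004, -0.001]
contact_force: [1.8, 0.1, -0.5]
width: 0.0423
gripper_force: 41.1
clock: 17.1
position: [0.5782, 0.3757, 0.1121]
ee_rot: [0.001, 1.0, 0.004, -0.001]
contact_force: [0.7, 0.5, 0.8]
width: 0.0426
gripper_force: 41.2
tool dxyz mm [  7.4  -4.2 103.6] rz 0.45 yaw -89.6 tilt 0.21 pos [0.5782 0.3757 0.1121] t 17.1 w 0.0426 q6 2.04
```

View pics/g4.png

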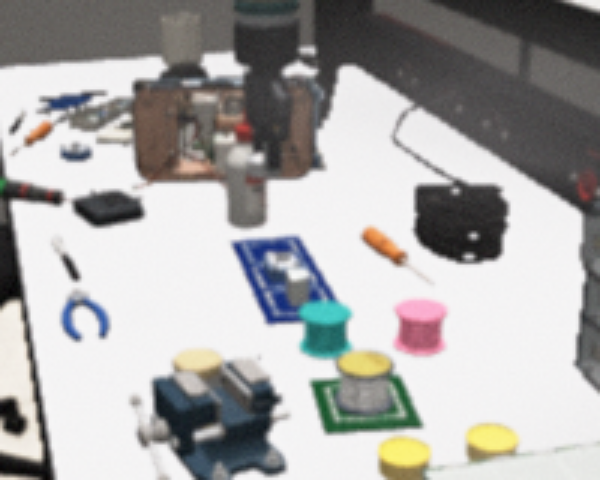

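The reel stands on the green mat's square (crop 365,385), and the gauge is in the gripper above the blue mat.

```bash
python3 -m pendant '[{"dx":0.0075,"dy":-0.0055,"dz":0.025,"rx":0,"ry":0,"rz":0,"hand":0.02},{"dx":0,"dy":0,"dz":0.025,"rx":0,"ry":0,"rz":0,"hand":0.02},{"dx":0,"dy":0,"dz":0.025,"rx":0,"ry":0,"rz":0,"hand":0.02},{"dx":0,"dy":0,"dz":0.015,"rx":0,"ry":0,"rz":0,"hand":0.02},{"dx":0,"dy":0,"dz":0,"rx":0,"ry":0,"rz":0,"hand":0.02},{"dx":0,"dy":0,"dz":0,"rx":0,"ry":0,"rz":0,"hand":0.02}]'
python3 -c "
from h import *
to(.5853,.382,.0085,-90)"
```

```text
clock: 17.65
position: [0.5863, 0.3802, 0.0231]
ee_rot: [0.001, 1.0, 0.003, -0.001]
contact_force: [-0.7, -0.0, -0.0]
width: 0.042
gripper_force: 41.2
tool dxyz mm [-0.9 -1.9 14.6] rz 0.31 yaw -89.7 tilt 0.15 pos [0.5863 0.3802 0.0231] t 17.65 w 0.042 q6 2.04
```

```bash
python3 -m pendant '[{"dx":0,"dy":-0.0018,"dz":0.008,"rx":0,"ry":0,"rz":0,"hand":0.02},{"dx":0,"dy":0,"dz":0.004,"rx":0,"ry":0,"rz":0,"hand":0.02},{"dx":0,"dy":0,"dz":0.002,"rx":0,"ry":0,"rz":0,"hand":0.02},{"dx":0,"dy":0,"dz":0,"rx":0,"ry":0,"rz":0,"hand":0.02},{"dx":0,"dy":0,"dz":0,"rx":0,"ry":0,"rz":0,"hand":0.053},{"dx":0,"dy":0,"dz":0,"rx":0,"ry":0,"rz":0,"hand":0.053},{"dx":0,"dy":0,"dz":0,"rx":0,"ry":0,"rz":0,"hand":0.053},{"dx":0,"dy":0,"dz":0,"rx":0,"ry":0,"rz":0,"hand":0.053}]'
python3 -m pendant '[{"dx":0,"dy":0,"dz":-0.02,"rx":0,"ry":0,"rz":0,"hand":0.053},{"dx":0,"dy":0,"dz":-0.03,"rx":0,"ry":0,"rz":0,"hand":0.053},{"dx":0,"dy":0,"dz":-0.035,"rx":0,"ry":0,"rz":0,"hand":0.053},{"dx":0,"dy":0,"dz":-0.035,"rx":0,"ry":0,"rz":0,"hand":0.053},{"dx":0,"dy":0,"dz":0,"rx":0,"ry":0,"rz":0,"hand":0.06},{"dx":0,"dy":0,"dz":0,"rx":0,"ry":0,"rz":0,"hand":0.06}]'
python3 -c "
from h import *
to(.4305,.0792,.12,-90)"
```

```text
clock: 18.32
position: [0.587, 0.3841, 0.0102]
ee_rot: [-0.0, 1.0, 0.004, 0.0]
contact_force: [0.3, -0.1, -0.0]
width: 0.0529
gripper_force: 0.0
clock: 18.82
position: [0.5884, 0.3848, 0.1333]
ee_rot: [-0.002, 1.0, 0.004, 0.003]
contact_force: [-0.5, -0.3, -0.2]
width: 0.0601
gripper_force: 0.0
tool dxyz mm [-160.2  304.5   11.4] rz 0.41 yaw -89.6 tilt 0.39 pos [0.5884 0.3848 0.1333] t 18.8167 w 0.0601 q6 2.04
```

```bash
python3 -m pendant '[{"dx":-0.0197,"dy":0.038,"dz":0,"rx":0,"ry":0,"rz":0,"hand":0.065},{"dx":-0.0197,"dy":0.038,"dz":0,"rx":0,"ry":0,"rz":0,"hand":0.065},{"dx":-0.0197,"dy":0.038,"dz":0,"rx":0,"ry":0,"rz":0,"hand":0.065},{"dx":-0.0197,"dy":0.038,"dz":0,"rx":0,"ry":0,"rz":0,"hand":0.065},{"dx":-0.0197,"dy":0.038,"dz":0,"rx":0,"ry":0,"rz":0,"hand":0.065},{"dx":-0.0197,"dy":0.038,"dz":0,"rx":0,"ry":0,"rz":0,"hand":0.065},{"dx":-0.0197,"dy":0.038,"dz":0,"rx":0,"ry":0,"rz":0,"hand":0.065},{"dx":-0.0197,"dy":0.038,"dz":0,"rx":0,"ry":0,"rz":0,"hand":0.065},{"dx":0,"dy":0,"dz":0.03,"rx":0,"ry":0,"rz":0,"hand":0.065},{"dx":0,"dy":0,"dz":0,"rx":0,"ry":0,"rz":0,"hand":0.065},{"dx":0,"dy":0,"dz":0,"rx":0,"ry":0,"rz":0,"hand":0.065}]'
python3 -c "
from h import *
to(.4305,.0792,.006,-90)
d=shot('top'); im=d['bgr']; cv2.imwrite('pics/t5.png',cv2.resize(im[125:245,200:420],None,fx=3.6,fy=3.6,interpolation=cv2.INTER_CUBIC))
hsv=cv2.cvtColor(cv2.GaussianBlur(im,(3,3),0),cv2.COLOR_BGR2HSV);H=hsv[:,:,0].astype(int)
ye=((abs(H-26)<10)&(hsv[:,:,1]>45)).astype(np.uint8)*255
c,ce=blob(ye,(365,150,405,195)); print('reel',ce,cv2.contourArea(c),ray(d,ce,.043))"
```

```text
clock: 19.73
position: [0.4337, 0.0867, 0.0985]
ee_rot: [-0.0, 1.0, 0.003, -0.002]
contact_force: [-0.2, -0.1, -0.1]
width: 0.0649
gripper_force: 0.0
tool dxyz mm [-2.8  7.5 92.5] rz 0.33 yaw -89.7 tilt 0.27 pos [0.4337 0.0867 0.0985] t 19.7333 w 0.0649 q6 1.6
reel (385.81666666666666, 163.84444444444443) 30.0 [[ 0.59014222 -0.00228812]]
```

View pics/t5.png

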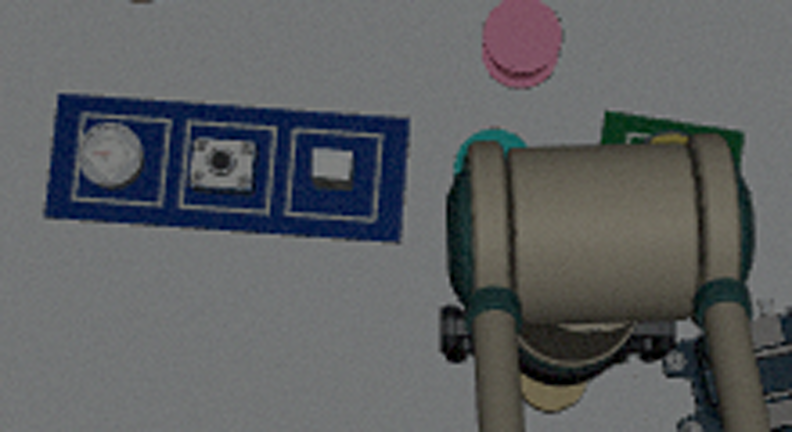

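The gauge, block and relay stand in their three squares, close to centre once parallax is allowed for (crop 111,155; 222,163; 332,166). On to the tin.

```bash
python3 -m pendant '[{"dx":-0.003,"dy":0.0075,"dz":0.025,"rx":0,"ry":0,"rz":0,"hand":0.065},{"dx":0,"dy":0,"dz":0.025,"rx":0,"ry":0,"rz":0,"hand":0.065},{"dx":0,"dy":0,"dz":0.025,"rx":0,"ry":0,"rz":0,"hand":0.065},{"dx":0,"dy":0,"dz":0.012,"rx":0,"ry":0,"rz":0,"hand":0.065},{"dx":0,"dy":0,"dz":0.005,"rx":0,"ry":0,"rz":0,"hand":0.065},{"dx":0,"dy":0,"dz":0,"rx":0,"ry":0,"rz":0,"hand":0.03},{"dx":0,"dy":0,"dz":0,"rx":0,"ry":0,"rz":0,"hand":0.03},{"dx":0,"dy":0,"dz":0,"rx":0,"ry":0,"rz":0,"hand":0.03},{"dx":0,"dy":0,"dz":0,"rx":0,"ry":0,"rz":0,"hand":0.03},{"dx":0,"dy":0,"dz":0,"rx":0,"ry":0,"rz":0,"hand":0.03},{"dx":0,"dy":0,"dz":0,"rx":0,"ry":0,"rz":0,"hand":0.03}]' 40
python3 -m pendant '[{"dx":0,"dy":0,"dz":-0.03,"rx":0,"ry":0,"rz":0,"hand":0.03},{"dx":0,"dy":0,"dz":-0.03,"rx":0,"ry":0,"rz":0,"hand":0.03},{"dx":0,"dy":0,"dz":-0.03,"rx":0,"ry":0,"rz":0,"hand":0.03},{"dx":0,"dy":0,"dz":-0.03,"rx":0,"ry":0,"rz":0,"hand":0.03},{"dx":0,"dy":0,"dz":0,"rx":0,"ry":0,"rz":0,"hand":0.03},{"dx":0,"dy":0,"dz":0,"rx":0,"ry":0,"rz":0,"hand":0.03}]'
python3 -c "
from h import *
to(.5707,-.0035,.05,-90)"
```

```text
clock: 20.7
position: [0.433, 0.0794, 0.0084]
ee_rot: [-0.0, 1.0, 0.004, 0.001]
contact_force: [-0.1, 0.2, -1.4]
width: 0.0452
gripper_force: 40.9
clock: 21.2
position: [0.4338, 0.0794, 0.1296]
ee_rot: [-0.0, 1.0, 0.003, 0.003]
contact_force: [-0.6, -0.3, -0.8]
width: 0.0456
gripper_force: 41.3
tool dxyz mm [135.9  83.8  80.3] rz 0.4 yaw -89.6 tilt 0.29 pos [0.4338 0.0794 0.1296] t 21.2 w 0.0456 q6 1.59
```

```bash
python3 -c "
from h import *
d=shot('side'); hsv=cv2.cvtColor(cv2.GaussianBlur(d['bgr'],(3,3),0),cv2.COLOR_BGR2HSV)
u,v=proj(d,(.5707,-.0035,.043)); u,v=int(u),int(v); print(u,v)
H=hsv[:,:,0].astype(int); ye=((abs(H-26)<8)&(hsv[:,:,1]>90)).astype(np.uint8)*255
c,ce=blob(ye,(u-15,v-12,u+16,v+12)); print(ce,cv2.boundingRect(c),ray(d,ce,.043))
cv2.imwrite('pics/s6.png',cv2.resize(d['bgr'][170:270,280:420],None,fx=5,fy=5,interpolation=cv2.INTER_CUBIC))"
```

```text
360 220
(360.8964803312629, 221.0414078674948) (353, 218, 17, 7) [[ 0.57069302 -0.00635477]]
```

View pics/s6.png

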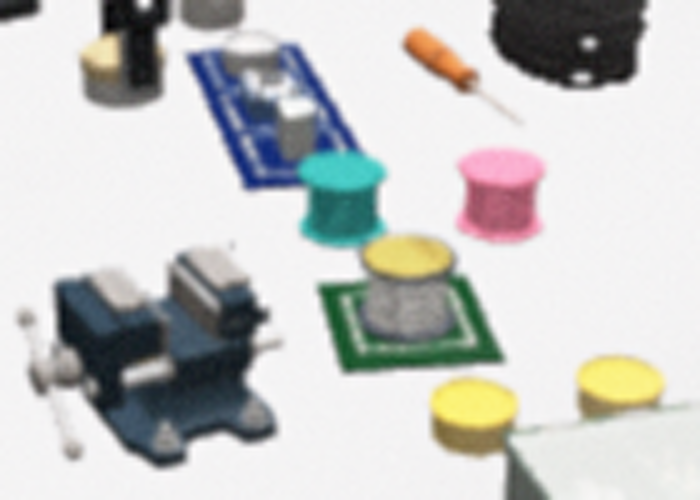

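The side view puts the reel at (0.5707, -0.006), upright on the green square, and the tin is in the gripper at the upper left.

```bash
python3 -m pendant '[{"dx":0.0279,"dy":0.0168,"dz":0,"rx":0,"ry":0,"rz":0,"hand":0.03},{"dx":0.0279,"dy":0.0168,"dz":0,"rx":0,"ry":0,"rz":0,"hand":0.03},{"dx":0.0279,"dy":0.0168,"dz":0,"rx":0,"ry":0,"rz":0,"hand":0.03},{"dx":0.0279,"dy":0.0168,"dz":0,"rx":0,"ry":0,"rz":0,"hand":0.03},{"dx":0.0279,"dy":0.0168,"dz":0,"rx":0,"ry":0,"rz":0,"hand":0.03},{"dx":0,"dy":0,"dz":0.03,"rx":0,"ry":0,"rz":0,"hand":0.03},{"dx":0,"dy":0,"dz":0.02,"rx":0,"ry":0,"rz":0,"hand":0.03},{"dx":0,"dy":0,"dz":0,"rx":0,"ry":0,"rz":0,"hand":0.03},{"dx":0,"dy":0,"dz":0,"rx":0,"ry":0,"rz":0,"hand":0.03},{"dx":0,"dy":0,"dz":0,"rx":0,"ry":0,"rz":0,"hand":0.03}]'
python3 -c "
from h import *
to(.573,-.0047,.052,-90)"
```

```text
clock: 22.08
position: [0.5723, -0.0035, 0.0776]
ee_rot: [-0.0, 1.0, 0.004, -0.0]
contact_force: [-0.1, 0.9, 0.4]
width: 0.0453
gripper_force: 41.3
tool dxyz mm [ 0.7  1.2 25.6] rz 0.42 yaw -89.6 tilt 0.05 pos [ 0.5723 -0.0035  0.0776] t 22.0833 w 0.0453 q6 1.44
```

```bash
python3 -m pendant '[{"dx":0.0007,"dy":0.0012,"dz":0.012,"rx":0,"ry":0,"rz":0,"hand":0.03},{"dx":0,"dy":0,"dz":0.008,"rx":0,"ry":0,"rz":0,"hand":0.03},{"dx":0,"dy":0,"dz":0.004,"rx":0,"ry":0,"rz":0,"hand":0.03},{"dx":0,"dy":0,"dz":0.0015,"rx":0,"ry":0,"rz":0,"hand":0.03},{"dx":0,"dy":0,"dz":0,"rx":0,"ry":0,"rz":0,"hand":0.03},{"dx":0,"dy":0,"dz":0,"rx":0,"ry":0,"rz":0,"hand":0.03}]'
python3 -c "
from h import *
to(.573,-.0047,.052,-90)"
```

```text
clock: 22.58
position: [0.5736, -0.0048, 0.0528]
ee_rot: [0.0, 1.0, 0.004, 0.0]
contact_force: [-0.1, 0.3, -0.5]
width: 0.0454
gripper_force: 41.3
tool dxyz mm [-0.6 -0.1  0.8] rz 0.41 yaw -89.6 tilt 0.05 pos [ 0.5736 -0.0048  0.0528] t 22.5833 w 0.0454 q6 1.43
```

```bash
python3 -m pendant '[{"dx":0,"dy":0,"dz":0.001,"rx":0,"ry":0,"rz":0,"hand":0.03},{"dx":0,"dy":0,"dz":0,"rx":0,"ry":0,"rz":0,"hand":0.03},{"dx":0,"dy":0,"dz":0,"rx":0,"ry":0,"rz":0,"hand":0.06},{"dx":0,"dy":0,"dz":0,"rx":0,"ry":0,"rz":0,"hand":0.06},{"dx":0,"dy":0,"dz":0,"rx":0,"ry":0,"rz":0,"hand":0.06},{"dx":0,"dy":0,"dz":0,"rx":0,"ry":0,"rz":0,"hand":0.06},{"dx":0,"dy":0,"dz":-0.02,"rx":0,"ry":0,"rz":0,"hand":0.06},{"dx":0,"dy":0,"dz":-0.03,"rx":0,"ry":0,"rz":0,"hand":0.06},{"dx":0,"dy":0,"dz":-0.04,"rx":0,"ry":0,"rz":0,"hand":0.06},{"dx":0,"dy":0,"dz":-0.04,"rx":0,"ry":0,"rz":0,"hand":0.06}]'
python3 -m pendant '[{"dx":-0.02,"dy":-0.03,"dz":-0.01,"rx":0,"ry":0,"rz":0,"hand":0.06},{"dx":-0.03,"dy":-0.02,"dz":0,"rx":0,"ry":0,"rz":0,"hand":0.06},{"dx":-0.03,"dy":-0.02,"dz":0,"rx":0,"ry":0,"rz":0,"hand":0.06},{"dx":-0.03,"dy":-0.02,"dz":0,"rx":0,"ry":0,"rz":0,"hand":0.06},{"dx":-0.03,"dy":-0.02,"dz":0,"rx":0,"ry":0,"rz":0,"hand":0.06},{"dx":-0.03,"dy":-0.02,"dz":0,"rx":0,"ry":0,"rz":0,"hand":0.06},{"dx":-0.03,"dy":-0.02,"dz":0,"rx":0,"ry":0,"rz":0,"hand":0.06},{"dx":-0.03,"dy":0,"dz":0,"rx":0,"ry":0,"rz":0,"hand":0.06},{"dx":0,"dy":0,"dz":0,"rx":0,"ry":0,"rz":0,"hand":0.06},{"dx":0,"dy":0,"dz":0,"rx":0,"ry":0,"rz":0,"hand":0.06}]'
python3 - <<'E'
from h import *
d=shot("top"); s=shot("side")
a=cv2.resize(d["bgr"][130:230,200:420],None,fx=3.6,fy=3.6,interpolation=cv2.INTER_CUBIC); a=cv2.convertScaleAbs(a,alpha=1.7)
b=cv2.resize(s["bgr"][170:240,280:440],None,fx=3.3,fy=3.3,interpolation=cv2.INTER_CUBIC); b=cv2.copyMakeBorder(b,0,0,0,a.shape[1]-b.shape[1],0)
cv2.imwrite("pics/end.png",np.vstack([a,b]))
for nm,c,z in(("top",d,.069),("side",s,.069)):
    hsv=cv2.cvtColor(cv2.GaussianBlur(c["bgr"],(3,3),0),cv2.COLOR_BGR2HSV);H=hsv[:,:,0].astype(int)
    u,v=map(int,proj(c,(.5707,-.004,z)))
    m=((abs(H-24)<10)&(hsv[:,:,1]>40)).astype(np.uint8)*255; k,ce=blob(m,(u-18,v-15,u+19,v+(15 if nm=="top" else 7))); print(nm,u,v,ce,cv2.contourArea(k),ray(c,ce,z))
# objects on blue mat: low-saturation pixels relative to corners, print predicted pixel of square centres at the object tops
for n,p in(("relay",(.5753,.2301,.037)),("block",(.5803,.3049,.028)),("gauge",(.5853,.3797,.0135))):
    u,v=proj(d,p); print(n,"expected crop px",(u-200)*3.6,(v-130)*3.6)
E
```

```text
clock: 23.42
position: [0.5724, -0.0047, 0.1819]
ee_rot: [-0.0, 1.0, 0.004, -0.001]
contact_force: [0.9, -0.3, 1.1]
width: 0.0597
gripper_force: 0.0
clock: 24.25
position: [0.3408, 0.1437, 0.1916]
ee_rot: [-0.0, 1.0, 0.004, 0.0]
contact_force: [0.8, -0.1, 0.7]
width: 0.0599
gripper_force: 0.0
top 388 168 (387.0362103174603, 170.48511904761904) 336.0 [[ 0.56679086 -0.00141829]]
side 360 212 (361.3627019089574, 214.02055800293684) 113.5 [[ 0.56823948 -0.01513462]]
relay expected crop px 329.04591374076966 143.7303356219379
block expected crop px 221.40028444412604 139.45371138609127
gauge expected crop px 116.72502221543209 137.20934996644283
```

View pics/end.png

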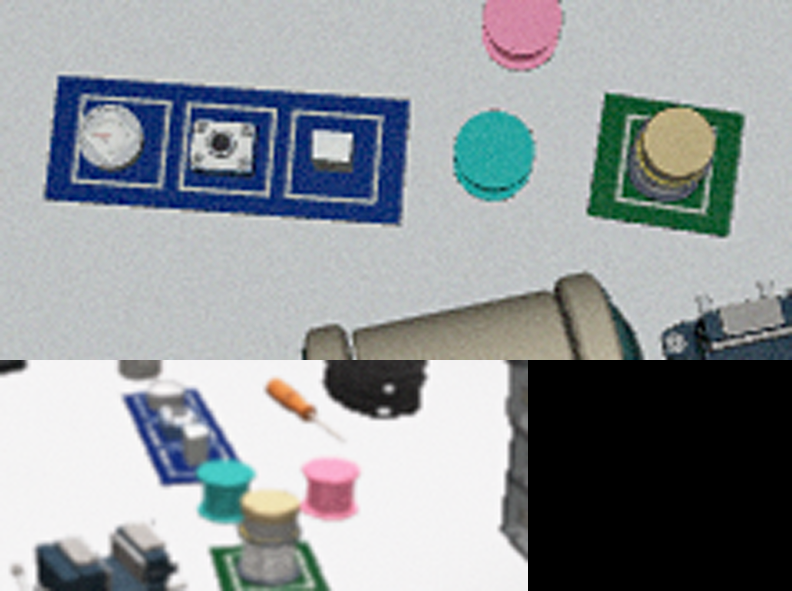

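All five objects are in place and upright. In crop pixels, the gauge is at (111,137), the block (224,144) and the relay (331,149), against the expected (117,137), (221,139) and (329,144), so within about 4 mm. The tin is centred on the reel at (676,143). The arm is clear, so I'm handing in.

```bash
python3 -c "
from rig import manip
print(manip.sign_off())"
```

```text
the job is handed in; nothing more can be done
None
```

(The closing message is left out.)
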